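# Heft a seal blank and press it into the heavy or the light stand

### The job

Grip the pale square seal blank, lift it about a centimetre, just clear of its cork rest, and hold it still for a second to feel its weight: sound solid blanks weigh more than 400 g, hollow ones less. Then set it upright into the pocket of the red stand if it is heavy or of the blue stand if it is light, and press it gently (never above 25 N) fully home, so that the pocket's push-down floor is on its stop, and let go. Do not press the other stand's floor, and do not disturb the other things on the bench.

Things in the scene. Friction and masses are not known exactly. Their poses are not given: they have to be found in the camera images.
- rest: cork-topped wooden rest, fixed, 78 x 78 mm, top 16 mm above the bench; origin at the centre of its underside
- rest_top (a point): centre of the rest's cork top face, on which the blank stands at the start
- blank: loose seal blank: pale marble upright block, 40 x 40 mm and 100 mm high, with a thin brass band near the top; origin at the centre of its underside, z up, x and y square to its sides. Sound or hollow cannot be seen: weight anywhere from 160 to 640 g (within 25 g of 400 g either stand is accepted)
- blank_center (a point): centre of the seal blank, half-way up (50 mm above its underside), axes as the blank's. Grip it 15 to 30 mm above this point so that the fingers stay clear of the stand (when home, only the lowest 30 mm are in the pocket)
- red_stand: fixed stand for heavy blanks: dark wood frame, 90 x 90 x 43 mm, with a red pocket block whose red top plate (76 x 76 mm) lies 50 mm above the bench; origin at the frame's centre, underside, x and y along its sides. At the middle of the plate is a square pocket, 43 x 43 mm, parallel to the frame, for the 40 mm blank (1.5 mm play each side), 2 mm chamfer round its mouth
- red_stand_mouth (a point): centre of the red stand's FRAME, at the level of the pocket's mouth (50 mm above the bench), axes as the stand's. The pocket block is clamped fast but off-centre: the pocket's centre lies up to 4.5 mm from this point along x and up to 4.5 mm along y, either way, by an amount not measured: find it by feel (on the rim the blank's load sits on the side away from the pocket) or by eye
- red_stand_floor (a joint): grey push-down floor in the red stand's pocket, moving straight down: metres pushed down, 0 = up (its top 12 mm below the mouth), 0.018 = on its stop (30 mm below the mouth). Floor and stop together sit on a firm spring (not in this value) that sinks 1 mm per 4 N, 6 mm at most; it starts at 0 to 0.005. Held by friction: pushing it down takes about 8 N in all (the blank's weight counts); it carries a resting blank and stays where left
- blue_stand: fixed stand for light blanks: dark wood frame, 90 x 90 x 43 mm, with a blue pocket block whose blue top plate (76 x 76 mm) lies 50 mm above the bench; origin at the frame's centre, underside, x and y along its sides. At the middle of the plate is a square pocket, 43 x 43 mm, parallel to the frame, for the 40 mm blank (1.5 mm play each side), 2 mm chamfer round its mouth
- blue_stand_mouth (a point): centre of the blue stand's FRAME, at the level of the pocket's mouth (50 mm above the bench), axes as the stand's. The pocket block is clamped fast but off-centre: the pocket's centre lies up to 4.5 mm from this point along x and up to 4.5 mm along y, either way, by an amount not measured: find it by feel (on the rim the blank's load sits on the side away from the pocket) or by eye
- blue_stand_floor (a joint): grey push-down floor in the blue stand's pocket, moving straight down: metres pushed down, 0 = up (its top 12 mm below the mouth), 0.018 = on its stop (30 mm below the mouth). Floor and stop together sit on a firm spring (not in this value) that sinks 1 mm per 4 N, 6 mm at most; it starts at 0 to 0.005. Held by friction: pushing it down takes about 8 N in all (the blank's weight counts); it carries a resting blank and stays where left
- brush_pot: bystander: white and blue porcelain brush pot, 90 mm across, 110 mm high, with brushes standing up to about 220 mm; origin under its centre
- clay_jar: bystander: brown clay jar, 92 mm across, 78 mm high; origin under its centre
- glazed_cup: bystander: yellow glazed cup, 72 mm across, 80 mm high; origin under its centre
- tin: bystander: flat metal tin, 73 x 103 x 27 mm; origin under its centre
- old_seal: bystander: small dark wooden seal with a round top, 24 x 24 x 61 mm; origin under its centre
- ink_dish: bystander: small white ink dish, 64 mm across, 13 mm high; origin under its centre
- brush_box: bystander: open wooden box of brushes, 240 x 140 x 35 mm; origin under its centre
Things that resemble listed ones, but are neither listed nor needed, are in the scene too. Of the things that look like the blank, the largest one is meant. Several things have the shape of the rest; the one meant has the colours described above.

How it is judged:
By the outcome, as a careful person would: the job done as asked, in the order asked, and still so for the second after the job is handed in, with the robot touching nothing.
It also fails if it takes over 64 s, if anything falls off the work surface, if the arm or the gripper's body presses on something with over 40 N, if the wrist force passes 120 N, or if a joint passes its speed limit or range.

### The arm

A 6-joint arm with a two-finger parallel gripper is mounted at the origin on the work surface. World frame = base frame: x ahead of the robot, y to its left, z up, the work surface at z = 0. Lengths are in mm, angles in rad, forces in N, time in s.
With the tool pointing down it reaches from about 300 to 775 mm from the base axis. Payload 14.6 kg.
Tool frame: the origin (TCP) lies at the centre of the arm's flange, where the gripper is bolted on; the fingertips stand 199 mm ahead of it and the grasp point (between the pads) lies 180 mm ahead of it; z points along the fingers, y is the line along which they close (so a half turn about z gives the same grasp; the last joint's range is limited). The gripper opens to 94 mm and grips with 3 to 60 N. Pads are 16 mm wide; open, the fingers measure 119 mm over their backs; the gripper's body (75 mm by 177 mm) begins 78 mm behind the grasp point.
Start: joints at [1.097, 0.3, 1.521, -0, 1.321, -0.067], TCP at [217.617, 505.108, 404.646] pointing down, gripper open.
Joint ranges: [-3.03, 3.03], [-0.79, 2.21], [0.23, 2.52], [-1.04, 4.18], [0, 3.07], [-2.55, 2.55]. Speed limits (rad/s): [2.22, 2.22, 2.57, 3.14, 3.14, 3.14].

### API

Orientations are given as [roll, pitch, yaw] about the fixed x, y, z axes, in that order (R = Rz(yaw) Ry(pitch) Rx(roll)).
In Python, from cell import manip, optics, workorder gives the robot as it stands.
- The arm moves only by the tool step_arm, never from a script. Its argument "increments" is a list that holds one entry, the list of rows, each a list of 7 numbers: the turn, a rotation vector about the tool's x, y, z as a fraction of full scale, then the shift along the tool's x, y, z as a fraction of full scale, then the closure, from -1 (fully open) to 1 (shut). In form: [[[wx, wy, wz, tx, ty, tz, fingers], ...]]. A call has 1 to 5 rows; each row shifts and turns the commanded pose from where the row before left it, along the tool's axes as they then stand; what a row does not reach is not made up. Full scale, the value 1, is 40 mm for a shift and 45 degrees for a turn. A row lasts 1/10 s, in which the tool goes at most 50 mm and 8.59 degrees, less where a joint would pass 70% of its speed; a pose out of reach is approached as far as the arm can. A call with a number of a shift or a turn outside -1 to 1 is refused whole. A call with a gripper value outside its range is refused whole. The fingers move at their own pace and stop on an object; "newtons" is the grip in N (left out, the last holds). Time passes only in rows, so rows that do not move let the fingers close. It gives the time, the measured TCP pose, the force, the opening and the grip force at its end, in the units of the state.
- manip.read_state(): the state, without advancing time (a new reading comes with each control period).
- optics.camera(name): name is "scene" or "top"; returns a dict with "frame" (384x512x3 uint8, red, green, blue), "range_z" (384x512 float32, mm along the optical axis (not along the pixel's ray), 0 where there is no reading), "mtx" (3x3 intrinsics, pixels), "distortion" ([k1, k2, p1, p2, k3] as OpenCV has them; the pictures are not rectified), "cam_to_world" (4x4, takes a point from camera to world coordinates). Camera axes: x right, y down, z forward; pixel columns grow to the right and rows downward; lengths in mm; the calibration is good to about 2 mm. A picture is of the moment at which its call begins.
- workorder.sign_off(): hands the job in; it is judged then, once.
The state is a dict: "clock": time; "joints": joint angles; "qd": joint speeds; "effort": joint torques, N m; "eef_pos": TCP position; "eef_rot": TCP orientation; "wrist_force": force on the tool from outside, world axes, zero at the start; "moment": the same for the moment, N m; "finger_gap": finger opening in mm; "finger_force": force on a finger pad.
Only numpy, scipy, OpenCV 4.12 (cv2) and the standard library are available. Lean on these libraries where they do the work, as an engineer would, in place of code of your own. Each camera call takes 0.05 s, during which the arm holds its last target. There are 200 camera calls.

## Working session

There is one attempt and no reset: what is moved stays moved. The work goes in short steps, Python scripts to look and compute and a tool call to move; the robot and the scene stay as the last step left them, time stands still between calls to the robot, and variables do not carry over. Pictures are saved under pics/ and viewed, at most 10 in all, crops included, and the job is handed in when it is done.

Besides the shell and the picture viewer there is one more tool, called after "Emit:" as name([rows], argument=value, ...), one row to a line, values as JSON. step_arm: Moves the arm, as the interface text tells. Its arguments: {"type":"object","properties":{"increments":{"type":"array","items":{"type":"array","items":{"type":"array","items":{"type":"number"}}}},"newtons":{"type":"number"}},"required":["increments"]}

```bash
mkdir -p pics; ls
python3 - <<'E'
from cell import manip, optics
import cv2,pickle
print(manip.read_state())
for n in ("scene","top"):
    c=optics.camera(n); pickle.dump(c,open(f"{n}0.pkl","wb"))
    cv2.imwrite(f"pics/{n}0.png",cv2.resize(c["frame"][:,:,::-1],(800,600),interpolation=cv2.INTER_CUBIC))
    print(n,c["mtx"].round(1).tolist(),c["distortion"],c["cam_to_world"].round(3).tolist())
E
```

```text
pics
{'clock': 0.0, 'joints': array([ 1.09738291e+00,  3.00426311e-01,  1.52157258e+00,  3.47054746e-05,
        1.32070555e+00, -6.66556593e-02]), 'qd': array([-0.001556  , -0.00077321, -0.00041663,  0.00046986, -0.00022736,
        0.00151702]), 'effort': array([ 1.12009740e-03, -5.31801260e+01, -3.52730262e+01,  7.08900648e-02,
        2.44285783e-02, -1.34037778e-04]), 'eef_pos': array([217.6092131 , 505.07729877, 404.11437325]), 'eef_rot': array([-3.14048557e+00, -1.07593906e-04,  2.73482623e+00]), 'wrist_force': array([ 0.13212169, -0.17022743, -0.44344255]), 'moment': array([-0.02977153, -0.00127297, -0.00281074]), 'finger_force': 0.0, 'finger_gap': 93.94638959502726}
scene [[418.3, 0.0, 256.2], [0.0, 418.3, 195.2], [0.0, 0.0, 1.0]] [-0.1309006  0.         0.         0.         0.       ] [[-0.294, 0.654, -0.697, 1351.766], [0.956, 0.202, -0.213, 266.54], [0.002, -0.729, -0.684, 883.193], [0.0, 0.0, 0.0, 1.0]]
top [[483.6, 0.0, 255.1], [0.0, 483.6, 197.0], [0.0, 0.0, 1.0]] [0.03477317 0.         0.         0.         0.        ] [[0.021, -0.997, 0.077, 416.615], [-1.0, -0.02, 0.011, -9.521], [-0.009, -0.077, -0.997, 1701.076], [0.0, 0.0, 0.0, 1.0]]
```

View pics/scene0.png

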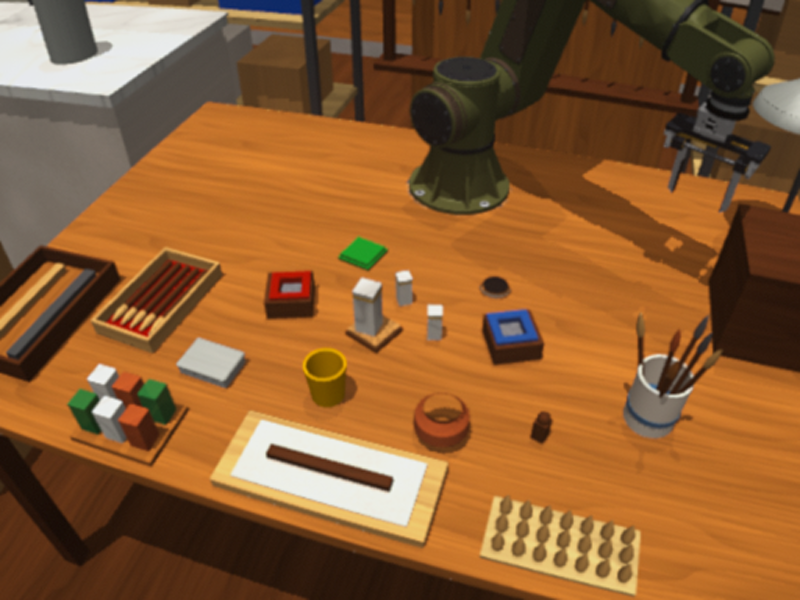

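View pics/top0.png

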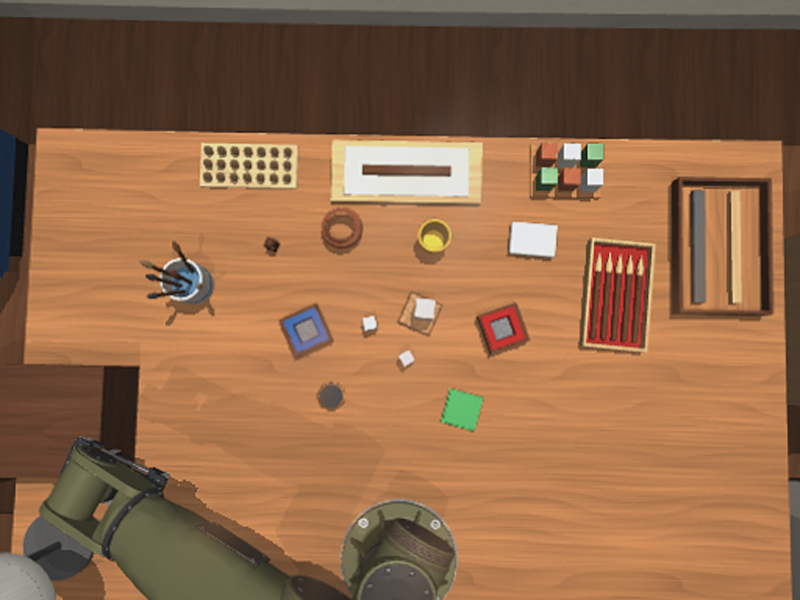

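The scene view shows the candidates at 800x600: the tall block on the rest (367,308), and small blocks at (404,288) and (434,322). There are also pale cubes at (103,380) and (109,418). The tallest, on the cork-topped rest, fits the blank. The red stand is at (290,293) and the blue one at (512,335). I'll confirm in a crop and measure.

```bash
cat > h.py <<'E'
import numpy as np, cv2, pickle
def cloud(c):
    h,w=c["range_z"].shape
    u,v=np.meshgrid(np.arange(w),np.arange(h))
    n=cv2.undistortPoints(np.stack([u,v],-1).reshape(-1,1,2).astype(np.float64),c["mtx"],c["distortion"]).reshape(h,w,2)
    z=c["range_z"][...,None].astype(float)
    p=np.concatenate([n*z,z],-1)
    M=c["cam_to_world"]; return p@M[:3,:3].T+M[:3,3]
def toplane(c,uv,zw):
    uv=np.array(uv,float).reshape(-1,1,2)
    n=cv2.undistortPoints(uv,c["mtx"],c["distortion"]).reshape(-1,2)
    M=c["cam_to_world"]; d=np.c_[n,np.ones(len(n))]@M[:3,:3].T
    return M[:3,3]+d*((zw-M[2,3])/d[:,2])[:,None]
def proj(c,P):
    W=np.linalg.inv(c["cam_to_world"]); 
    return cv2.projectPoints(np.array(P,float).reshape(-1,3),cv2.Rodrigues(W[:3,:3])[0],W[:3,3],c["mtx"],c["distortion"])[0].reshape(-1,2)
E
python3 - <<'E'
from h import *
for n in ("scene","top"):
    c=pickle.load(open(n+"0.pkl","rb")); P=cloud(c); f=c["frame"].astype(int)
    hsv=cv2.cvtColor(c["frame"],cv2.COLOR_RGB2HSV).astype(int)
    X,Y,Z=P[...,0],P[...,1],P[...,2]
    reg=(X>300)&(X<700)&(Y<250)&(Y>-260)&(c["range_z"]>0)
    def rep(name,m):
        k,l,s,_=cv2.connectedComponentsWithStats(m.astype(np.uint8))
        for i in range(1,k):
            if s[i,4]<40: continue
            q=P[l==i]; 
            print(n,name,"px",s[i].tolist(),"z",np.percentile(q[:,2],[10,50,90]).round(1),"rect",[np.round(a,1) for a in cv2.minAreaRect(q[:,:2].astype(np.float32))],"mean",q[:,:2].mean(0).round(1))
    sat=hsv[...,1]>120
    rep("blue",reg&sat&(hsv[...,0]>105)&(hsv[...,0]<130)&(Z>35)&(Z<65))
    rep("red",reg&sat&((hsv[...,0]<6)|(hsv[...,0]>174))&(Z>35)&(Z<65)&(Y<0))
    rep("blanktop",reg&(hsv[...,1]<70)&(hsv[...,2]>150)&(Z>108)&(Z<125))
    rep("blankside",reg&(Z>25)&(Z<125)&(hsv[...,1]<70)&(X>400)&(X<600)&(abs(Y+20)<60))
c=pickle.load(open("scene0.pkl","rb"));t=pickle.load(open("top0.pkl","rb"))
a=cv2.resize(c["frame"][160:245,165:355],(800,358),interpolation=cv2.INTER_CUBIC)
b=cv2.resize(t["frame"][185:240,175:345],(800,240)if 0 else (742,240),interpolation=cv2.INTER_CUBIC)
im=np.zeros((600,800,3),np.uint8);im[:358]=a;im[360:600,:742]=b
cv2.imwrite("pics/crop1.png",im[:,:,::-1])
E
```

```text
scene blue px [312, 199, 29, 21, 342] z [48.2 50.9 53.1] rect [array([498. , 216.2]), array([78.1, 77.8]), np.float64(24.6)] mean [497.3 212.1]
scene red px [172, 174, 27, 18, 347] z [45.3 49.8 52.3] rect [array([ 511.3, -214.7]), array([78.7, 77.1]), np.float64(20.2)] mean [ 510.9 -214.7]
scene blanktop px [226, 178, 18, 12, 135] z [114.8 116.8 118.9] rect [array([545.1, -43.1]), array([38.9, 42.6]), np.float64(83.9)] mean [545.2 -43.1]
scene blankside px [253, 174, 11, 7, 62] z [62.8 66.8 68.9] rect [array([440.4,  -6.4]), array([32.5, 26.1]), np.float64(30.3)] mean [442.2  -6.3]
scene blankside px [226, 178, 18, 14, 158] z [114.4 116.5 118.7] rect [array([545.1, -42. ]), array([40.6, 42.9]), np.float64(86.1)] mean [547.4 -42. ]
scene blankside px [254, 182, 10, 9, 71] z [28.2 39.8 52.6] rect [array([451.7,  -4.1]), array([30.2, 15.3]), np.float64(86.8)] mean [451.9  -2.8]
scene blankside px [227, 190, 17, 24, 306] z [34.6 63.5 93.5] rect [array([559.4, -35.9]), array([27.7, 47.7]), np.float64(31.7)] mean [560.9 -37.8]
top blue px [184, 198, 18, 22, 102] z [44.8 49.3 53.6] rect [array([508.8, 230.6]), array([37.4, 82.4]), np.float64(58.3)] mean [506.8 230.2]
top red px [308, 196, 26, 28, 348] z [43.4 49.3 54.6] rect [array([ 505.3, -218.3]), array([77.9, 78.6]), np.float64(19.4)] mean [ 506.1 -217.2]
top blanktop px [266, 191, 13, 13, 140] z [111.5 115.3 120.3] rect [array([540.8, -47.4]), array([39.3, 38.7]), np.float64(85.7)] mean [540.6 -47.3]
top blankside px [266, 191, 13, 13, 152] z [108.8 115.  120.2] rect [array([540.7, -47.3]), array([39.2, 39. ]), np.float64(84.9)] mean [539.5 -47.2]
top blankside px [256, 224, 9, 10, 57] z [61.3 66.4 69.8] rect [array([437.3, -10.8]), array([25.6, 24.1]), np.float64(27.8)] mean [436.7 -11. ]
```

View pics/crop1.png

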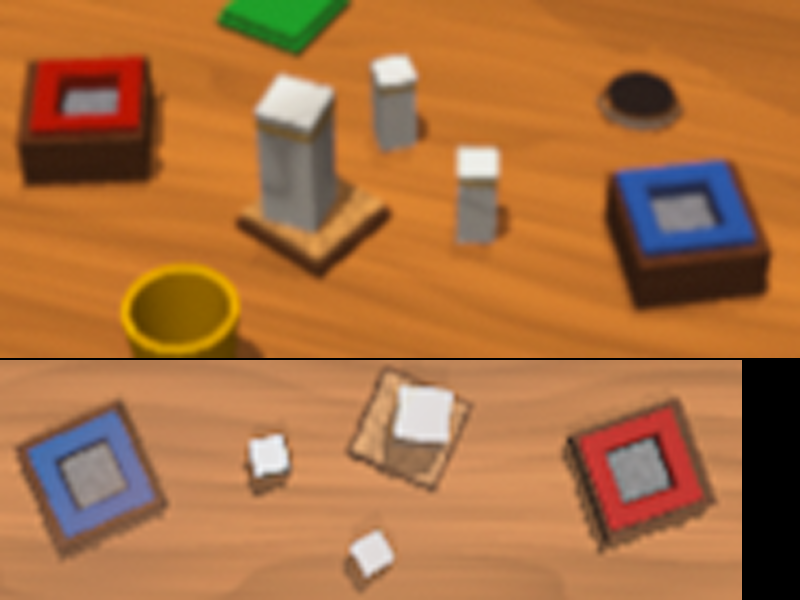

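The top crop confirms it: the tall banded block stands on the cork-topped rest at crop (295,150). The two look-alikes at (395,100) and (478,195) are much smaller. The red pocket is at (90,95) and the blue one at (685,210). The blank is at about (543,-45) with its top at z 116 and yaw about -5°, all consistent with the sizes given.

```bash
cat > plan.py <<'E'
import sys; from h import *
from cell import manip
from scipy.spatial.transform import Rotation as R
s=manip.read_state(); p=s["eef_pos"]; Rt=R.from_euler("xyz",s["eef_rot"])
a=list(map(float,sys.argv[1:])); tgt=np.array(a[:3]); yaw=np.radians(a[3])
mx=a[4] if len(a)>4 else 45
print("clock",s["clock"].round(2),"pos",p.round(1),"rot",np.degrees(s["eef_rot"]).round(2),"F",s["wrist_force"].round(2),"M",s["moment"].round(3),"gap",s["finger_gap"].round(1),"q",s["joints"].round(2))
T=R.from_euler("xyz",[np.pi,0,yaw]); rv=(Rt.inv()*T).as_rotvec()
d=tgt-p; n=int(max(1,np.ceil(np.linalg.norm(d)/mx),np.ceil(np.degrees(np.linalg.norm(rv))/8.4)))
for i in range(n):
    sh=Rt.inv().apply(d/n)/40
    print(np.r_[rv/n/np.radians(45),sh].round(3).tolist()); Rt=Rt*R.from_rotvec(rv/n)
print(n,"rows; total shift in tool axes",Rt.inv().apply(d).round(2), "turn deg",np.degrees(rv).round(2))
E
python3 plan.py 543 -45 345 85 44
```

```text
Traceback (most recent call last):
  File "plan.py", line 7, in <module>
    print("clock",s["clock"].round(2),"pos",p.round(1),"rot",np.degrees(s["eef_rot"]).round(2),"F",s["wrist_force"].round(2),"M",s["moment"].round(3),"gap",s["finger_gap"].round(1),"q",s["joints"].round(2))
                  ^^^^^^^^^^^^^^^^
AttributeError: 'float' object has no attribute 'round'
```

```bash
sed -i 's/s\["clock"\].round(2)/round(s["clock"],2)/; s/s\["finger_gap"\].round(1)/round(float(s["finger_gap"]),1)/' plan.py; python3 plan.py 543 -45 345 85 44
```

```text
clock 0.1 pos [217.6 505.1 404.1] rot [-179.94   -0.    156.69] F [ 0.23 -0.11  0.  ] M [-0.005  0.049 -0.005] gap 94.2 q [ 1.1   0.3   1.52 -0.    1.32 -0.07]
[-0.0, 0.0, 0.106, -0.861, -0.627, 0.099]
[-0.0, 0.0, 0.106, -0.91, -0.553, 0.099]
[-0.0, 0.0, 0.106, -0.953, -0.476, 0.099]
[-0.0, 0.0, 0.106, -0.989, -0.395, 0.099]
[-0.0, 0.0, 0.106, -1.019, -0.311, 0.099]
[-0.0, 0.0, 0.106, -1.041, -0.225, 0.099]
[-0.0, 0.0, 0.106, -1.056, -0.137, 0.099]
[-0.0, 0.0, 0.106, -1.064, -0.049, 0.099]
[-0.0, 0.0, 0.106, -1.064, 0.04, 0.099]
[-0.0, 0.0, 0.106, -1.057, 0.129, 0.099]
[-0.0, 0.0, 0.106, -1.043, 0.216, 0.099]
[-0.0, 0.0, 0.106, -1.021, 0.302, 0.099]
[-0.0, 0.0, 0.106, -0.993, 0.386, 0.099]
[-0.0, 0.0, 0.106, -0.957, 0.468, 0.099]
[-0.0, 0.0, 0.106, -0.915, 0.546, 0.099]
15 rows; total shift in tool axes [-519.64  372.09   59.13] turn deg [-5.000e-02  4.000e-02  7.169e+01]
```

Emit:
step_arm([
  [[0, 0, 0.1, -0.86, -0.63, 0.1, -1], [0, 0, 0.1, -0.91, -0.55, 0.1, -1], [0, 0, 0.1, -0.95, -0.48, 0.1, -1], [0, 0, 0.1, -0.99, -0.4, 0.1, -1], [0, 0, 0.1, -1, -0.31, 0.1, -1]],
], newtons=25)

```text
clock: 0.6
eef_pos: [327.5, 321.5, 384.3]
eef_rot: [-3.141, 0.0, 2.339]
wrist_force: [1.0, 0.7, -0.0]
finger_gap: 93.9
finger_force: 0.0
```

Emit:
step_arm([
  [[0, 0, 0.1, -1, -0.23, 0.1, -1], [0, 0, 0.1, -1, -0.14, 0.1, -1], [0, 0, 0.1, -1, -0.05, 0.1, -1], [0, 0, 0.1, -1, 0.04, 0.1, -1], [0, 0, 0.1, -1, 0.12, 0.1, -1]],
])

```text
clock: 1.1
eef_pos: [435.3, 150.9, 364.4]
eef_rot: [-3.141, -0.0, 1.946]
wrist_force: [0.7, 0.9, -0.8]
finger_gap: 93.9
finger_force: 0.0
```

```bash
python3 plan.py 543 -45 345 85 40
```

```text
clock 1.1 pos [435.3 150.9 364.4] rot [-179.99   -0.    111.5 ] F [ 0.66  0.88 -0.77] M [-0.033  0.058 -0.058] gap 93.9 q [ 0.25  0.14  1.81  0.    1.19 -0.12]
[-0.0, -0.0, 0.098, -0.924, 0.118, 0.081]
[-0.0, -0.0, 0.098, -0.912, 0.189, 0.081]
[-0.0, -0.0, 0.098, -0.895, 0.259, 0.081]
[-0.0, -0.0, 0.098, -0.872, 0.327, 0.081]
[-0.0, -0.0, 0.098, -0.844, 0.393, 0.081]
[-0.0, -0.0, 0.098, -0.812, 0.457, 0.081]
6 rows; total shift in tool axes [-185.77  124.4    19.42] turn deg [-1.00e-02 -0.00e+00  2.65e+01]
```

Emit:
step_arm([
  [[0, 0, 0.12, -1, 0.16, 0.1, -1], [0, 0, 0.12, -1, 0.25, 0.1, -1], [0, 0, 0.12, -1, 0.34, 0.1, -1], [0, 0, 0.12, -0.97, 0.42, 0.1, -1], [0, 0, 0.11, -0.94, 0.5, 0.1, -1]],
])

```text
clock: 1.6
eef_pos: [538.2, -30.9, 344.2]
eef_rot: [-3.141, -0.0, 1.482]
wrist_force: [0.7, 1.3, 0.7]
finger_gap: 94.3
finger_force: 0.0
```

```bash
python3 - <<'E'
from h import *
from cell import optics
c=optics.camera("scene");pickle.dump(c,open("scene1.pkl","wb"))
im=cv2.resize(c["frame"][100:235,150:330],(800,600),interpolation=cv2.INTER_CUBIC);cv2.imwrite("pics/s1.png",im[:,:,::-1])
E
python3 plan.py 543 -45 345 85 40
```

```text
clock 1.65 pos [539.9 -35.2 343.5] rot [-1.7998e+02  6.0000e-02  8.4460e+01] F [ 0.11 -4.7  -0.96] M [-0.17   0.061  0.001] gap 93.4 q [-0.13  0.34  1.62 -0.    1.18 -0.04]
[-0.0, 0.001, -0.012, -0.238, 0.1, -0.038]
1 rows; total shift in tool axes [-9.54  3.93 -1.54] turn deg [-0.02  0.06 -0.54]
```

View pics/s1.png

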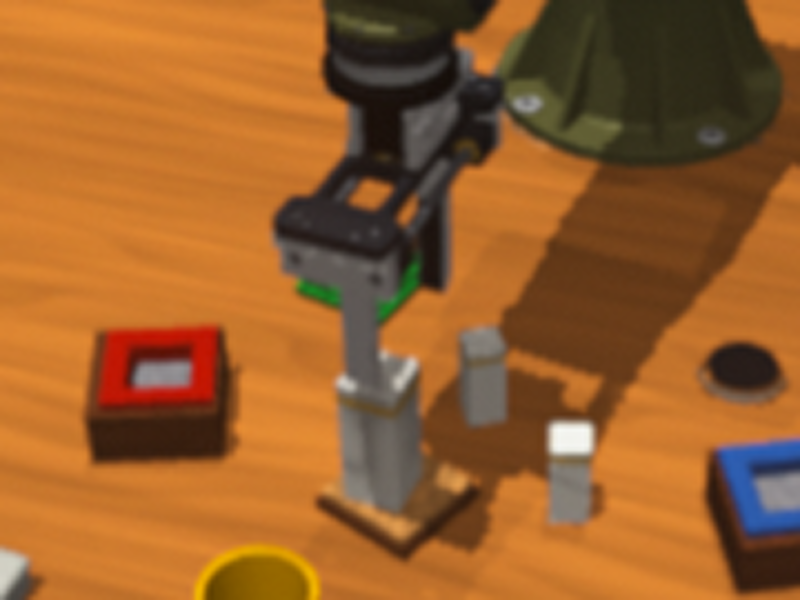

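The crop shows the gripper over the blank: front finger at (360,330), blank top at (380,375), fingers straddling it front to back, everything clear. I'll correct the position and descend.

Emit:
step_arm([
  [[0, 0, 0, -0.13, 0.08, 0, -1], [0, 0, 0, 0, 0, 0, -1], [0, 0, 0, 0, 0, 0, -1]],
])

```text
clock: 1.95
eef_pos: [540.1, -33.8, 344.7]
eef_rot: [-3.141, -0.0, 1.488]
wrist_force: [0.5, -0.2, 1.2]
finger_gap: 94.1
finger_force: 0.0
```

```bash
python3 plan.py 543 -45 269 85 25
```

```text
clock 1.95 pos [540.1 -33.8 344.7] rot [-1.7999e+02 -1.0000e-02  8.5230e+01] F [ 0.53 -0.23  1.16] M [-0.041  0.048  0.009] gap 94.1 q [-0.13  0.34  1.62  0.    1.19 -0.05]
[-0.0, -0.0, 0.001, -0.068, 0.024, 0.473]
[-0.0, -0.0, 0.001, -0.068, 0.024, 0.473]
[-0.0, -0.0, 0.001, -0.068, 0.024, 0.473]
[-0.0, -0.0, 0.001, -0.068, 0.024, 0.473]
4 rows; total shift in tool axes [-10.88   3.83  75.73] turn deg [-0.01 -0.01  0.23]
```

Emit:
step_arm([
  [[0, 0, 0, -0.27, 0.1, 0.2, -1], [0, 0, 0, 0, 0, 0.6, -1], [0, 0, 0, 0, 0, 0.6, -1], [0, 0, 0, 0, 0, 0.49, -1], [0, 0, 0, 0, 0, 0, -1]],
])

```text
clock: 2.45
eef_pos: [542.9, -45.6, 266.5]
eef_rot: [-3.137, -0.0, 1.487]
wrist_force: [-0.5, 0.2, -0.3]
finger_gap: 93.7
finger_force: 0.0
```

```bash
python3 - <<'E'
from h import *
from cell import optics
c=optics.camera("scene");pickle.dump(c,open("scene2.pkl","wb"))
im=cv2.resize(c["frame"][130:230,185:318],(800,600),interpolation=cv2.INTER_CUBIC);cv2.imwrite("pics/s2.png",im[:,:,::-1])
E
python3 plan.py 543 -45 269 85 40
```

```text
clock 2.5 pos [543.3 -45.7 268.2] rot [-1.7988e+02 -1.0000e-02  8.5190e+01] F [ 1.23 -0.11  0.37] M [-0.062  0.035  0.009] gap 93.9 q [-0.15  0.44  1.67 -0.    1.03 -0.07]
[-0.003, -0.0, 0.004, 0.016, -0.009, -0.019]
1 rows; total shift in tool axes [ 0.63 -0.38 -0.77] turn deg [-0.12 -0.01  0.19]
```

View pics/s2.png

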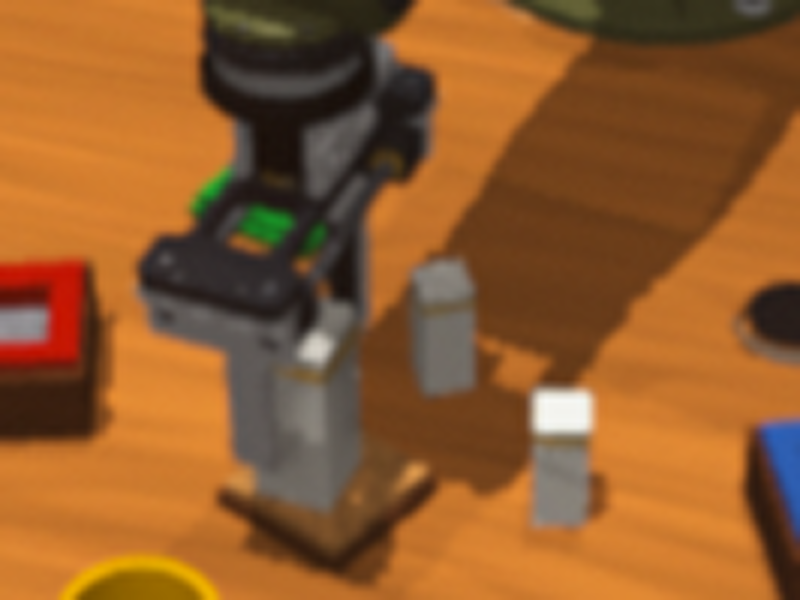

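Run:
```python
from h import *
c=pickle.load(open("scene2.pkl","rb"))
for nm,P in dict(tipout=(543.3+59.5,-50.9,69.2),tipin=(543.3+47,-49.8,69.2),blankTopMid=(543,-45,116),blankBotMid=(543,-45,16)).items():
    q=proj(c,P)[0]; print(nm,q.round(1),((q-[185,130])*6.01).round())
P=cloud(c); X,Y,Z=[P[...,i] for i in range(3)]
m=(X>592)&(X<615)&(Z>75)&(Z<135)&(Y>-90)&(Y<0)&(c["range_z"]>0)
q=P[m]; print(m.sum(),q.mean(0).round(1),np.percentile(q,[5,50,95],axis=0).round(1))
for z in range(75,135,10):
    w=q[abs(q[:,2]-z)<6]; 
    if len(w): print(z,len(w),w[:,1].min().round(1),w[:,1].max().round(1),np.median(w[:,0]).round(1))
```

```text
tipout [225.5 209.6] [243. 478.]
tipin [227.4 206.6] [255. 460.]
blankTopMid [234.1 183.4] [295. 321.]
blankBotMid [235.3 209. ] [302. 475.]
123 [600.9 -45.6 105.6] [[594.1 -56.1  79.5]
 [601.6 -45.4 106. ]
 [604.2 -37.6 131.3]]
75 11 -55.0 -38.1 601.0
85 26 -56.1 -37.2 601.5
95 23 -58.1 -37.2 601.5
105 27 -58.1 -37.5 601.2
115 25 -56.9 -37.6 601.7
125 24 -56.5 -36.9 601.7
```

```bash
cat > avg.py <<'E'
import sys; from h import *
from cell import manip, optics
n=int(sys.argv[1]); A=[]
for i in range(n):
    c=optics.camera("scene"); s=manip.read_state()
    A.append(np.r_[s["wrist_force"],s["moment"],s["effort"],s["eef_pos"],s["finger_force"]])
A=np.array(A); np.set_printoptions(suppress=True,precision=3)
print(s["clock"],"F",A[:,:3].mean(0),"sd",A[:,:3].std(0),"M",A[:,3:6].mean(0),"eff",A[:,6:12].mean(0),"sd",A[:,6:12].std(0),"pos",A[:,12:15].mean(0),"grip",A[:,15].mean(),"gap",s["finger_gap"])
pickle.dump(c,open("last.pkl","wb"))
E
python3 avg.py 16
```

```text
3.3 F [-0.052 -0.184 -0.137] sd [0.58  0.69  0.505] M [-0.061  0.056  0.016] eff [  0.    -55.775 -30.14    0.062   0.016  -0.004] sd [0.008 0.643 0.402 0.001 0.027 0.004] pos [543.566 -45.755 269.539] grip 0.0 gap 94.17041188489884
```

Emit:
step_arm([
  [[0, 0, 0, 0, 0, 0, 1], [0, 0, 0, 0, 0, 0, 1], [0, 0, 0, 0, 0, 0, 1], [0, 0, 0, 0, 0, 0, 1], [0, 0, 0, 0, 0, 0, 1]],
], newtons=35)

```text
clock: 3.8
eef_pos: [543.5, -45.7, 269.0]
eef_rot: [3.142, 0.0, 1.486]
wrist_force: [-0.1, -0.2, -0.5]
finger_gap: 57.3
finger_force: 0.0
```

Emit:
step_arm([
  [[0, 0, 0, 0, 0, 0, 1], [0, 0, 0, 0, 0, 0, 1], [0, 0, 0, 0, 0, 0, 1], [0, 0, 0, 0, 0, 0, 1], [0, 0, 0, 0, 0, 0, 1]],
])

```text
clock: 4.3
eef_pos: [543.5, -45.7, 269.0]
eef_rot: [-3.141, -0.0, 1.486]
wrist_force: [-0.8, 0.5, 0.6]
finger_gap: 40.1
finger_force: 35.0
```

Emit:
step_arm([
  [[0, 0, 0, 0, 0, -0.05, 1], [0, 0, 0, 0, 0, -0.1, 1], [0, 0, 0, 0, 0, -0.1, 1], [0, 0, 0, 0, 0, 0, 1], [0, 0, 0, 0, 0, 0, 1]],
])

```text
clock: 4.8
eef_pos: [543.5, -45.8, 279.2]
eef_rot: [3.141, 0.0, 1.486]
wrist_force: [1.3, -0.4, -2.5]
finger_gap: 39.9
finger_force: 35.0
```

```bash
python3 avg.py 24
python3 - <<'E'
from h import *
c=pickle.load(open("last.pkl","rb"))
im=cv2.resize(c["frame"][130:230,185:318],(800,600),interpolation=cv2.INTER_CUBIC);cv2.imwrite("pics/s3.png",im[:,:,::-1])
E
```

```text
6.0 F [ 0.006  0.133 -1.837] sd [0.536 0.449 0.413] M [-0.054  0.064 -0.003] eff [  0.    -56.737 -31.382   0.064   0.023   0.   ] sd [0.002 0.074 0.042 0.    0.001 0.   ] pos [543.48  -45.759 279.01 ] grip 34.99138318002224 gap 39.7434782965011
```

View pics/s3.png

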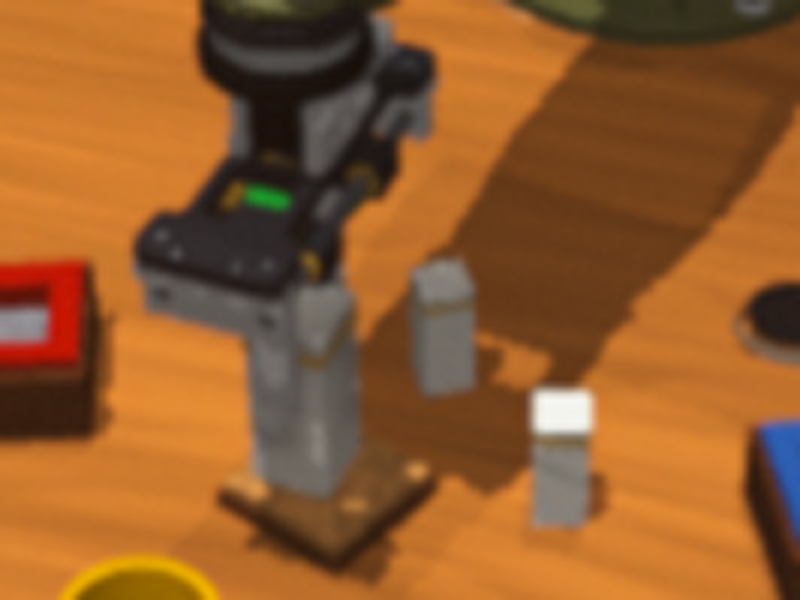

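The lift changed Fz by 1.70 N, so the blank weighs about 173 g. That's light, so it goes in the blue stand. The picture shows it clear of the rest (its bottom at (300,490)) and upright. I held it for 1.2 s.

```bash
cat > plate.py <<'E'
from h import *
from scipy.optimize import least_squares
def plate(c,center,zw=50,lo=(100,90),rng=70):
    hsv=cv2.cvtColor(c["frame"],cv2.COLOR_RGB2HSV).astype(int)
    h,w=hsv.shape[:2]; u,v=np.meshgrid(np.arange(w),np.arange(h))
    P=toplane(c,np.stack([u,v],-1).reshape(-1,2),zw).reshape(h,w,3)
    near=np.hypot(P[...,0]-center[0],P[...,1]-center[1])<rng
    m=(near&(hsv[...,0]>lo[0])&(hsv[...,0]<130)&(hsv[...,1]>lo[1])).astype(np.uint8)
    cs,_=cv2.findContours(m,cv2.RETR_EXTERNAL,cv2.CHAIN_APPROX_NONE)
    k=max(cs,key=cv2.contourArea)
    q=toplane(c,k.reshape(-1,2).astype(float),zw)[:,:2]
    return m.sum(),q
def fit(q,half):
    r=cv2.minAreaRect(q.astype(np.float32)); a0=r[2]
    def e(p):
        d=q-p[:2]; a=np.radians(p[2]); x=d[:,0]*np.cos(a)+d[:,1]*np.sin(a); y=-d[:,0]*np.sin(a)+d[:,1]*np.cos(a)
        return np.maximum(abs(x),abs(y))-p[3]
    s=least_squares(e,[*r[0],a0,half],loss="soft_l1"); return s.x.round(2),np.sqrt(np.mean(e(s.x)**2)).round(2),[np.round(t,1) for t in r[:2]]
E
python3 - <<'E'
from plate import *
for n in ("scene","top"):
    c=pickle.load(open(n+"0.pkl","rb"))
    hsv=cv2.cvtColor(c["frame"],cv2.COLOR_RGB2HSV)
    uv=proj(c,(498+25,214+10,50))[0].round().astype(int); print(n,hsv[uv[1]-1:uv[1]+2,uv[0]-1:uv[0]+2].tolist())
    N,q=plate(c,(498,214)); print(n,N,fit(q,38))
E
python3 plan.py 499 213 345 114.6 42
```

```text
scene [[[111, 158, 160], [110, 164, 159], [110, 172, 159]], [[109, 187, 162], [109, 188, 161], [109, 188, 160]], [[110, 183, 153], [110, 183, 148], [110, 181, 145]]]
scene 407 (array([497.29, 215.03,  25.27,  37.09]), np.float64(1.08), [array([497. , 215.1]), array([77.7, 77.6])])
top [[[112, 103, 146], [110, 128, 163], [109, 145, 176]], [[109, 147, 177], [109, 141, 174], [109, 137, 173]], [[109, 141, 172], [110, 136, 172], [110, 136, 171]]]
top 204 (array([493.84, 213.09,  24.8 ,  32.94]), np.float64(6.21), [array([494.4, 212.6]), array([72.2, 73.2])])
clock 6.0 pos [543.5 -45.8 279.1] rot [-180.     -0.     85.14] F [ 0.81  0.74 -1.9 ] M [-0.044  0.074 -0.066] gap 39.7 q [-0.15  0.43  1.66  0.    1.05 -0.07]
[0.0, -0.0, -0.094, 0.907, -0.237, -0.236]
[0.0, -0.0, -0.094, 0.922, -0.169, -0.236]
[0.0, -0.0, -0.094, 0.932, -0.101, -0.236]
[0.0, -0.0, -0.094, 0.937, -0.033, -0.236]
[0.0, -0.0, -0.094, 0.937, 0.036, -0.236]
[0.0, -0.0, -0.094, 0.932, 0.105, -0.236]
[0.0, -0.0, -0.094, 0.922, 0.173, -0.236]
7 rows; total shift in tool axes [253.8   67.27 -65.95] turn deg [  0.    -0.   -29.46]
```

Emit:
step_arm([
  [[0, 0, 0, 0, 0, -0.5, 1], [0, 0, 0, 0.3, 0, -0.7, 1], [0, 0, 0, 0.6, 0, -0.5, 1]],
])

```text
clock: 6.3
eef_pos: [546.6, -10.4, 348.6]
eef_rot: [3.141, 0.0, 1.484]
wrist_force: [0.5, 0.6, -0.5]
finger_gap: 39.8
finger_force: 35.0
```

```bash
python3 plan.py 498 212 345 115 42
```

```text
clock 6.3 pos [546.6 -10.4 348.6] rot [1.7994e+02 1.0000e-02 8.5040e+01] F [ 0.52  0.58 -0.54] M [-0.051  0.057  0.003] gap 39.8 q [-0.09  0.34  1.6  -0.    1.2   0.  ]
[0.0, 0.0, -0.111, 0.906, -0.282, 0.015]
[0.0, 0.0, -0.111, 0.927, -0.202, 0.015]
[0.0, 0.0, -0.111, 0.941, -0.12, 0.015]
[0.0, 0.0, -0.111, 0.948, -0.038, 0.015]
[0.0, 0.0, -0.111, 0.948, 0.045, 0.015]
[0.0, 0.0, -0.111, 0.94, 0.127, 0.015]
6 rows; total shift in tool axes [222.11  49.97   3.6 ] turn deg [  0.05   0.03 -29.96]
```

Emit:
step_arm([
  [[0, 0, -0.11, 0.9, -0.28, 0, 1], [0, 0, -0.11, 0.92, -0.2, 0, 1], [0, 0, -0.11, 0.94, -0.12, 0, 1], [0, 0, -0.11, 0.95, -0.04, 0, 1], [0, 0, -0.11, 0.95, 0.04, 0, 1]],
])

```text
clock: 6.8
eef_pos: [505.3, 176.4, 347.2]
eef_rot: [3.141, 0.0, 1.921]
wrist_force: [0.5, 0.2, -1.0]
finger_gap: 39.7
finger_force: 35.0
```

Emit:
step_arm([
  [[0, 0, -0.11, 0.6, 0.1, 0, 1], [0, 0, 0, 0, 0, 0, 1], [0, 0, 0, 0, 0, 0, 1]],
])

```text
clock: 7.1
eef_pos: [501.4, 199.0, 347.0]
eef_rot: [-3.141, 0.0, 2.004]
wrist_force: [0.3, 0.3, -2.4]
finger_gap: 39.9
finger_force: 35.0
```

```bash
python3 plan.py 498 212 320 115 42
```

```text
clock 7.1 pos [501.4 199.  347. ] rot [-1.7999e+02  1.0000e-02  1.1483e+02] F [ 0.3   0.3  -2.44] M [-0.046  0.032  0.017] gap 39.9 q [ 0.31  0.33  1.62 -0.    1.19 -0.12]
[-0.0, 0.0, -0.004, 0.33, 0.059, 0.674]
1 rows; total shift in tool axes [13.17  2.4  26.96] turn deg [-0.01  0.01 -0.17]
```

Emit:
step_arm([
  [[0, 0, 0, 0.33, 0.06, 0.3, 1], [0, 0, 0, 0, 0, 0.37, 1], [0, 0, 0, 0, 0, 0, 1], [0, 0, 0, 0, 0, 0, 1]],
])

```text
clock: 7.5
eef_pos: [498.2, 211.8, 320.0]
eef_rot: [-3.141, -0.0, 2.003]
wrist_force: [0.1, 0.1, -1.5]
finger_gap: 39.7
finger_force: 35.0
```

```bash
python3 - <<'E'
from h import *
from cell import optics
c=optics.camera("scene");pickle.dump(c,open("scene4.pkl","wb"))
im=cv2.resize(c["frame"][150:240,275:395],(800,600),interpolation=cv2.INTER_CUBIC);cv2.imwrite("pics/s4.png",im[:,:,::-1])
E
python3 plan.py 498 212 320 115
```

```text
clock 7.55 pos [498.3 211.7 320.4] rot [179.99   0.   114.78] F [ 0.32 -0.57 -1.43] M [-0.099  0.009 -0.024] gap 39.8 q [ 0.33  0.37  1.64  0.    1.14 -0.1 ]
[0.0, 0.0, -0.005, 0.009, -0.004, 0.011]
1 rows; total shift in tool axes [ 0.36 -0.15  0.44] turn deg [ 0.01  0.   -0.22]
```

View pics/s4.png

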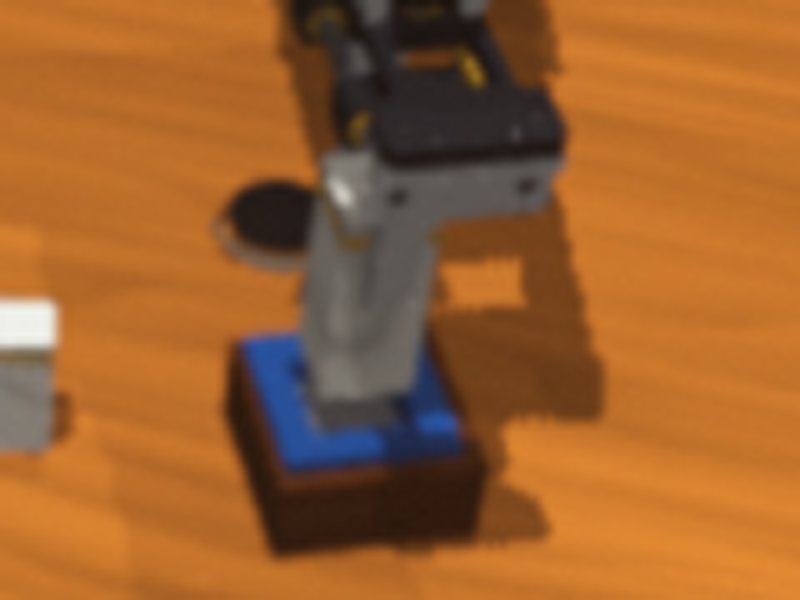

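The crop shows the blank hanging over the blue stand: bottom front edge at about (315..415,392), pocket mouth's near edge at about (310..400,430). I'll overlay the models in the same view to get the relative offset.

Run:
```python
from h import *
c=pickle.load(open("scene4.pkl","rb")); x0,y0,k=305,178,12
im=cv2.resize(c["frame"][y0:y0+48,x0:x0+64],None,fx=k,fy=k,interpolation=cv2.INTER_CUBIC)[:,:,::-1].copy()
def sq(cx,cy,a,h,z,col):
    a=np.radians(a); R=np.array([[np.cos(a),-np.sin(a)],[np.sin(a),np.cos(a)]])
    q=np.array([[1,1],[-1,1],[-1,-1],[1,-1]])*h@R.T+[cx,cy]
    uv=proj(c,np.c_[q,np.full(4,z)])
    print(z,h,uv.round(1).tolist())
    cv2.polylines(im,[(((uv-[x0,y0])+.5)*k).round().astype(np.int32)],True,col,1)
X,Y,A=497.3,215.0,25
sq(X,Y,A,38,50,(0,255,255)); sq(X,Y,A,21.5,50,(0,255,0)); sq(X,Y,A,20,67.4,(255,0,255))
cv2.imwrite("pics/s5.png",im)
```

```text
50 38 [[344.0, 217.0], [336.6, 198.3], [311.1, 200.8], [317.5, 219.8]]
50 21.5 [[336.7, 213.4], [332.6, 202.8], [318.1, 204.2], [321.8, 215.0]]
67.4 20 [[336.9, 208.7], [333.0, 198.8], [319.4, 200.2], [322.9, 210.1]]
```

View pics/s5.png

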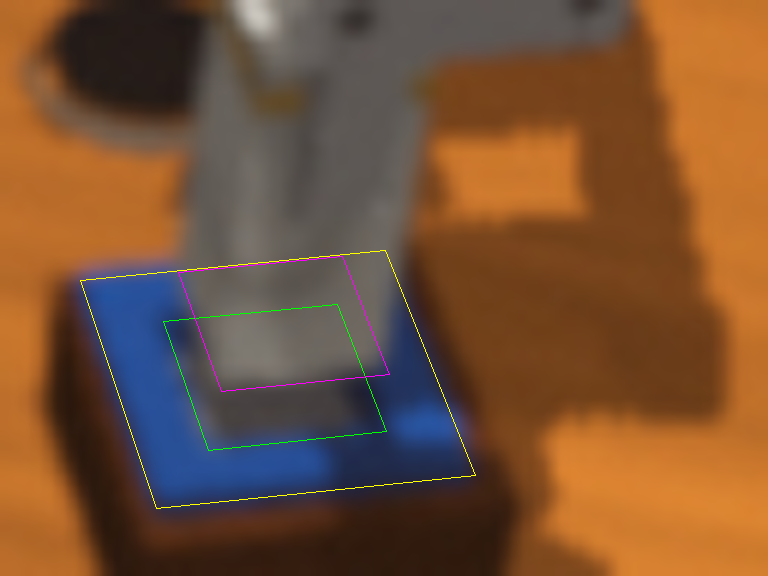

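Run:
```python
from h import *
np.set_printoptions(linewidth=250)
def warp(c,X,Y,A,z=50,r=50):
    a=np.radians(A); u=np.arange(-r,r+1,1.); U,V=np.meshgrid(u,u,indexing='ij')
    W=np.stack([X+U*np.cos(a)-V*np.sin(a),Y+U*np.sin(a)+V*np.cos(a),np.full_like(U,z)],-1)
    uv=proj(c,W.reshape(-1,3)).reshape(*U.shape,2).astype(np.float32)
    return cv2.remap(c["frame"],uv[...,0],uv[...,1],cv2.INTER_LINEAR).astype(int)
ims=[]
for n,(X,Y) in (("scene0",(497.3,215)),("top0",(494,213)),("scene4",(497.3,215))):
    c=pickle.load(open(n+".pkl","rb")); w=warp(c,X,Y,25); r=50
    ims.append(cv2.resize(w.astype(np.uint8)[::-1,::-1,::-1],(404,404),interpolation=cv2.INTER_CUBIC)[:, :])
    b=w[...,2]-w[...,0]
    print(n,"along u(x) |v|<8:",list(zip(range(-46,47,2),b[:,r-8:r+9].mean(1)[4:97:2].round().astype(int).tolist())))
    print(n,"along v(y) |u|<8:",list(zip(range(-46,47,2),b[r-8:r+9].mean(0)[4:97:2].round().astype(int).tolist())))
im=np.hstack(ims[:2])[:, :800]
for o in (0,404):
    for h,col in ((38,(0,255,255)),(21.5,(0,255,0))):
        a=int((50-h+.5)*4); b=int((50+h+.5)*4); cv2.rectangle(im,(a+o,a),(b+o,b),col,1)
cv2.imwrite("pics/w.png",im)
```

```text
scene0 along u(x) |v|<8: [(-46, -121), (-44, -87), (-42, -37), (-40, 16), (-38, 63), (-36, 101), (-34, 115), (-32, 121), (-30, 118), (-28, 112), (-26, 101), (-24, 87), (-22, 71), (-20, 53), (-18, 42), (-16, 33), (-14, 26), (-12, 20), (-10, 13), (-8, 7), (-6, 3), (-4, 0), (-2, -1), (0, -2), (2, -2), (4, -2), (6, -2), (8, -2), (10, -1), (12, -1), (14, 2), (16, 9), (18, 24), (20, 46), (22, 73), (24, 98), (26, 111), (28, 117), (30, 113), (32, 105), (34, 89), (36, 67), (38, 36), (40, 3), (42, -26), (44, -50), (46, -60)]
scene0 along v(y) |u|<8: [(-46, -43), (-44, -46), (-42, -33), (-40, 1), (-38, 51), (-36, 90), (-34, 112), (-32, 119), (-30, 120), (-28, 118), (-26, 110), (-24, 87), (-22, 56), (-20, 26), (-18, 8), (-16, 1), (-14, -1), (-12, 0), (-10, 0), (-8, 0), (-6, 0), (-4, 0), (-2, 0), (0, 0), (2, 0), (4, -1), (6, -1), (8, -1), (10, -1), (12, 1), (14, 5), (16, 12), (18, 25), (20, 48), (22, 75), (24, 98), (26, 111), (28, 118), (30, 121), (32, 120), (34, 114), (36, 95), (38, 54), (40, 2), (42, -48), (44, -88), (46, -117)]
top0 along u(x) |v|<8: [(-46, -65), (-44, -65), (-42, -43), (-40, 
[... 1359 characters left out ...]
 (14, -2), (16, 6), (18, 23), (20, 46), (22, 67), (24, 86), (26, 95), (28, 99), (30, 95), (32, 87), (34, 73), (36, 57), (38, 32), (40, 7), (42, -17), (44, -38), (46, -46)]
scene4 along v(y) |u|<8: [(-46, -41), (-44, -43), (-42, -31), (-40, 2), (-38, 48), (-36, 85), (-34, 105), (-32, 111), (-30, 112), (-28, 110), (-26, 103), (-24, 85), (-22, 59), (-20, 31), (-18, 9), (-16, -4), (-14, -9), (-12, -10), (-10, -10), (-8, -10), (-6, -10), (-4, -11), (-2, -11), (0, -10), (2, -10), (4, -10), (6, -10), (8, -10), (10, -10), (12, -8), (14, -6), (16, -4), (18, -2), (20, 1), (22, 5), (24, 14), (26, 24), (28, 35), (30, 47), (32, 54), (34, 55), (36, 46), (38, 24), (40, -4), (42, -30), (44, -51), (46, -67)]
```

View pics/w.png

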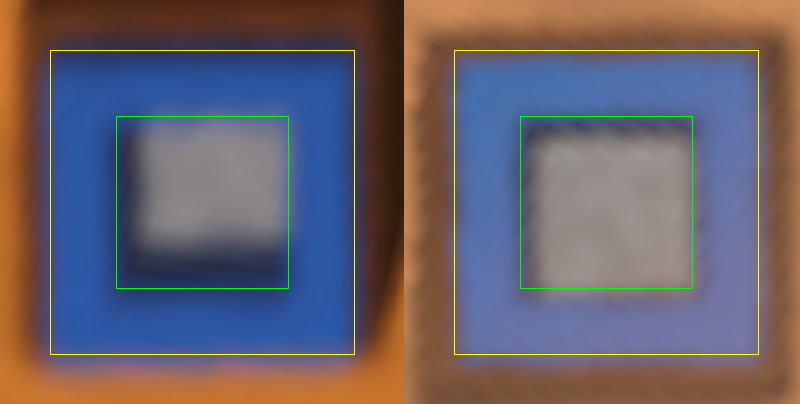

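The rectified views (scene left, top right) show the pocket centred in the plate: floor at (213,185) and (615,215), green model square within about 1 mm. The blank in hand agrees with it to about 1 mm, so I'll descend gently by feel.

Emit:
step_arm([
  [[0, 0, 0, -0.02, 0, 0.12, 1], [0, 0, 0, 0, 0, 0.12, 1], [0, 0, 0, 0, 0, 0.06, 1], [0, 0, 0, 0, 0, 0, 1], [0, 0, 0, 0, 0, 0, 1]],
], newtons=22)

```text
clock: 8.05
eef_pos: [498.5, 211.2, 308.3]
eef_rot: [-3.142, 0.0, 2.004]
wrist_force: [0.3, -0.8, -1.1]
finger_gap: 40.0
finger_force: 22.0
```

Emit:
step_arm([
  [[0, 0, 0, 0, 0, 0.05, 1], [0, 0, 0, 0, 0, 0.05, 1], [0, 0, 0, 0, 0, 0.05, 1], [0, 0, 0, 0, 0, 0, 1], [0, 0, 0, 0, 0, 0, 1]],
])

```text
clock: 8.55
eef_pos: [498.5, 211.2, 302.6]
eef_rot: [3.141, 0.0, 2.004]
wrist_force: [-1.5, -0.5, 4.7]
finger_gap: 40.1
finger_force: 22.0
```

```bash
python3 plan.py 498 211 294 115; python3 avg.py 5
```

```text
clock 8.55 pos [498.5 211.2 302.6] rot [1.7998e+02 1.0000e-02 1.1485e+02] F [-1.52 -0.53  4.71] M [-0.462  0.303  0.033] gap 40.1 q [ 0.33  0.39  1.66 -0.    1.1  -0.1 ]
[0.0, 0.0, -0.003, 0.0, -0.013, 0.214]
1 rows; total shift in tool axes [ 0.01 -0.5   8.55] turn deg [ 0.02  0.01 -0.15]
8.8 F [-1.693 -0.963  5.196] sd [0.742 0.428 0.669] M [-0.517  0.316  0.037] eff [  0.33  -52.126 -30.777   0.44   -0.536   0.032] sd [0.036 0.194 0.135 0.024 0.009 0.001] pos [498.468 211.199 302.528] grip 21.99643224477768 gap 40.04582967665351
```

Rim contact: a 7 N load that the moment places on the -v side, with a slight push toward -u. So the pocket lies toward +v (tool +x). I'll lift 2 mm, shift and try again.

Emit:
step_arm([
  [[0, 0, 0, 0, 0, -0.06, 1], [0, 0, 0, 0.06, -0.02, 0, 1], [0, 0, 0, 0, 0, 0, 1], [0, 0, 0, 0, 0, 0.05, 1], [0, 0, 0, 0, 0, 0.03, 1]],
])

```text
clock: 9.3
eef_pos: [496.6, 213.1, 301.1]
eef_rot: [-3.141, -0.0, 2.004]
wrist_force: [0.4, -0.2, -2.3]
finger_gap: 39.9
finger_force: 22.0
```

```bash
python3 avg.py 6
```

```text
9.6 F [ 0.107 -0.181 -1.444] sd [0.367 0.29  0.308] M [-0.063  0.027  0.006] eff [  0.022 -55.426 -32.287   0.067   0.012   0.   ] sd [0.019 0.372 0.256 0.001 0.023 0.   ] pos [496.687 213.036 301.245] grip 21.99411004781723 gap 40.37986874523841
```

The load is gone at z=301, so the blank is inside the mouth. Continuing down.

Emit:
step_arm([
  [[0, 0, 0, 0, 0, 0.04, 1], [0, 0, 0, 0, 0, 0.05, 1], [0, 0, 0, 0, 0, 0.05, 1], [0, 0, 0, 0, 0, 0, 1], [0, 0, 0, 0, 0, 0, 1]],
])

```text
clock: 10.1
eef_pos: [496.7, 213.1, 295.8]
eef_rot: [-3.141, 0.0, 2.004]
wrist_force: [-0.1, 1.4, -1.8]
finger_gap: 39.9
finger_force: 22.0
```

```bash
python3 avg.py 5
```

```text
10.35 F [ 0.043  0.009 -1.842] sd [0.365 0.377 0.429] M [-0.074  0.063  0.007] eff [ -0.001 -55.464 -31.984   0.065   0.023  -0.   ] sd [0.001 0.046 0.035 0.    0.001 0.   ] pos [496.704 213.056 295.899] grip 21.994004666805267 gap 39.927233167757606
```

Free in the pocket with the bottom about 7 mm in and no side load. On to the floor.

Emit:
step_arm([
  [[0, 0, 0, 0, 0, 0.06, 1], [0, 0, 0, 0, 0, 0.06, 1], [0, 0, 0, 0, 0, 0.06, 1], [0, 0, 0, 0, 0, 0, 1], [0, 0, 0, 0, 0, 0, 1]],
])

```text
clock: 10.85
eef_pos: [496.7, 213.1, 288.7]
eef_rot: [-3.142, 0.0, 2.004]
wrist_force: [-1.3, -1.0, 1.2]
finger_gap: 40.2
finger_force: 22.0
```

Emit:
step_arm([
  [[0, 0, 0, 0, 0, 0.04, 1], [0, 0, 0, 0, 0, 0.04, 1], [0, 0, 0, 0, 0, 0.04, 1], [0, 0, 0, 0, 0, 0, 1], [0, 0, 0, 0, 0, 0, 1]],
])

```text
clock: 11.35
eef_pos: [496.7, 213.0, 284.2]
eef_rot: [3.141, 0.0, 2.004]
wrist_force: [-1.7, -0.9, 4.9]
finger_gap: 40.0
finger_force: 22.0
```

```bash
python3 avg.py 5
```

```text
11.6 F [-2.318 -1.029  5.158] sd [0.446 0.123 0.255] M [-0.281  0.587  0.002] eff [ -0.025 -52.681 -30.329   0.093  -0.752   0.002] sd [0.001 0.011 0.003 0.    0.002 0.   ] pos [496.687 213.058 284.159] grip 21.99731594324112 gap 39.91004792474445
```

Emit:
step_arm([
  [[0, 0, 0, 0, -0.015, 0.05, 1], [0, 0, 0, 0, 0, 0.05, 1], [0, 0, 0, 0, 0, 0.05, 1], [0, 0, 0, 0, 0, 0, 1], [0, 0, 0, 0, 0, 0, 1]],
])

```text
clock: 12.1
eef_pos: [496.3, 212.9, 278.3]
eef_rot: [3.14, 0.0, 2.004]
wrist_force: [-1.0, -0.0, 5.0]
finger_gap: 40.5
finger_force: 22.0
```

```bash
python3 avg.py 4
```

```text
12.3 F [ 0.094 -0.25   5.518] sd [0.625 0.402 0.461] M [ 0.015  0.059 -0.008] eff [ -0.144 -52.325 -28.716  -0.021   0.019  -0.   ] sd [0.005 0.024 0.1   0.007 0.066 0.   ] pos [496.312 212.878 278.322] grip 21.996301263570786 gap 39.986372065958044
```

The side load has gone and the floor is sliding at about 7 N. Next come smaller steps to find the stop.

Emit:
step_arm([
  [[0, 0, 0, 0, 0, 0.05, 1], [0, 0, 0, 0, 0, 0.05, 1], [0, 0, 0, 0, 0, 0, 1], [0, 0, 0, 0, 0, 0, 1]],
])

```text
clock: 12.7
eef_pos: [496.3, 212.9, 274.3]
eef_rot: [3.14, 0.0, 2.004]
wrist_force: [0.2, -0.0, 5.0]
finger_gap: 39.5
finger_force: 22.0
```

Emit:
step_arm([
  [[0, 0, 0, 0, 0, 0.05, 1], [0, 0, 0, 0, 0, 0, 1], [0, 0, 0, 0, 0, 0, 1]],
])

```text
clock: 13.0
eef_pos: [496.3, 212.9, 272.3]
eef_rot: [3.14, 0.0, 2.004]
wrist_force: [-1.1, -0.0, 5.7]
finger_gap: 39.6
finger_force: 22.0
```

```bash
python3 avg.py 4
```

```text
13.2 F [-0.024  0.456  4.923] sd [0.364 0.393 0.607] M [0.034 0.04  0.026] eff [ -0.159 -52.472 -28.365  -0.03    0.061  -0.   ] sd [0.001 0.011 0.003 0.    0.002 0.   ] pos [496.306 212.895 272.276] grip 21.99628159403801 gap 39.790725001662786
```

Emit:
step_arm([
  [[0, 0, 0, 0, 0, 0.03, 1], [0, 0, 0, 0, 0, 0, 1], [0, 0, 0, 0, 0, 0, 1]],
])

```text
clock: 13.5
eef_pos: [496.3, 212.9, 271.1]
eef_rot: [3.14, 0.0, 2.004]
wrist_force: [-1.1, 1.1, 5.3]
finger_gap: 39.6
finger_force: 22.0
```

```bash
python3 avg.py 3
```

```text
13.65 F [0.146 0.698 4.999] sd [0.536 0.34  0.494] M [0.067 0.087 0.   ] eff [ -0.163 -52.343 -28.266  -0.029   0.013  -0.   ] sd [0.    0.007 0.002 0.    0.001 0.   ] pos [496.32  212.895 271.105] grip 21.99651449918747 gap 39.91380880162554
```

Emit:
step_arm([
  [[0, 0, 0, 0, 0, 0.025, 1], [0, 0, 0, 0, 0, 0, 1], [0, 0, 0, 0, 0, 0, 1]],
])

```text
clock: 13.95
eef_pos: [496.3, 212.9, 270.4]
eef_rot: [3.14, 0.0, 2.004]
wrist_force: [-1.4, -0.6, 9.4]
finger_gap: 39.9
finger_force: 22.0
```

```bash
python3 avg.py 3
```

```text
14.1 F [-0.704 -0.326  8.454] sd [0.247 0.452 0.177] M [-0.088  0.309  0.012] eff [ -0.172 -51.052 -27.858  -0.013  -0.361   0.001] sd [0.001 0.009 0.002 0.    0.001 0.   ] pos [496.335 212.884 270.353] grip 21.997767388820648 gap 40.007415033420166
```

Emit:
step_arm([
  [[0, 0, 0, 0, 0, 0.025, 1], [0, 0, 0, 0, 0, 0, 1], [0, 0, 0, 0, 0, 0, 1]],
])

```text
clock: 14.4
eef_pos: [496.3, 212.9, 269.6]
eef_rot: [3.14, 0.0, 2.004]
wrist_force: [-1.7, -0.5, 10.9]
finger_gap: 39.9
finger_force: 22.0
```

```bash
python3 avg.py 4
```

```text
14.6 F [-2.303 -0.571 11.177] sd [0.065 0.449 0.6  ] M [-0.207  0.589 -0.018] eff [ -0.178 -49.767 -27.451   0.005  -0.735   0.002] sd [0.001 0.009 0.002 0.    0.001 0.   ] pos [496.344 212.891 269.595] grip 21.99954517185688 gap 39.911344722950695
```

The force rises at about 4 N/mm from z≈271, where the blank's underside is about 20 mm above the bench. That's the spring, so the floor is on its stop, at 13 N. I'll ease off, open, then retreat straight up.

Emit:
step_arm([
  [[0, 0, 0, 0, 0, -0.03, 1], [0, 0, 0, 0, 0, -0.03, 1], [0, 0, 0, 0, 0, 0, 1], [0, 0, 0, 0, 0, 0, 0.3], [0, 0, 0, 0, 0, 0, -0.2]],
])

```text
clock: 15.1
eef_pos: [496.1, 212.7, 270.7]
eef_rot: [-3.141, 0.0, 2.004]
wrist_force: [-0.1, 0.2, 0.1]
finger_gap: 45.1
finger_force: 0.0
```

Emit:
step_arm([
  [[0, 0, 0, 0, 0, 0, -0.6], [0, 0, 0, 0, 0, 0, -1], [0, 0, 0, 0, 0, 0, -1], [0, 0, 0, 0, 0, 0, -1], [0, 0, 0, 0, 0, 0, -1]],
])

```text
clock: 15.6
eef_pos: [496.1, 212.8, 271.0]
eef_rot: [-3.141, -0.0, 2.004]
wrist_force: [-0.6, 0.6, -0.7]
finger_gap: 84.2
finger_force: 0.0
```

```bash
python3 avg.py 3
```

```text
15.75 F [-0.209 -0.344  0.309] sd [0.363 0.347 0.356] M [-0.071  0.012 -0.014] eff [ -0.    -55.266 -30.233   0.062   0.024  -0.   ] sd [0.    0.005 0.004 0.    0.    0.   ] pos [496.135 212.809 271.034] grip 0.0 gap 93.43814940384738
```

Emit:
step_arm([
  [[0, 0, 0, 0, 0, -0.3, -1], [0, 0, 0, 0, 0, -0.8, -1], [0, 0, 0, 0, 0, -1, -1], [0, 0, 0, 0, 0, -1, -1], [0, 0, 0, 0, 0, -0.5, -1]],
])

```text
clock: 16.25
eef_pos: [495.8, 212.7, 419.7]
eef_rot: [3.137, 0.0, 2.004]
wrist_force: [0.0, 0.2, -0.5]
finger_gap: 94.0
finger_force: 0.0
```

Emit:
step_arm([
  [[0, 0, 0, -0.8, -0.5, 0, -1], [0, 0, 0, -0.8, -0.5, 0, -1], [0, 0, 0, -0.8, -0.5, 0, -1], [0, 0, 0, 0, 0, 0, -1], [0, 0, 0, 0, 0, 0, -1]],
])

```text
clock: 16.75
eef_pos: [481.9, 100.1, 416.0]
eef_rot: [3.14, 0.0, 2.003]
wrist_force: [-0.4, 0.5, -0.1]
finger_gap: 94.1
finger_force: 0.0
```

Run:
```python
from h import *
from cell import optics
c=optics.camera("scene"); P=cloud(c); Z=P[...,2]
def st(c,P):
    hsv=cv2.cvtColor(c["frame"],cv2.COLOR_RGB2HSV).astype(int)
    m=(abs(P[...,0]-497)<35)&(abs(P[...,1]-214)<35)&(P[...,2]>105)&(P[...,2]<140)&(hsv[...,1]<70)
    t=m&(hsv[...,2]>195)
    q=P[t] if t.sum()>30 else P[m]; print(len(q),"top z",np.median(q[:,2]).round(1),q[:,:2].mean(0).round(1),cv2.minAreaRect(q[:,:2].astype(np.float32)))
st(c,P)
c0=pickle.load(open("scene0.pkl","rb"));P0=cloud(c0)
m=(abs(P0[...,0]-545)<15)&(abs(P0[...,1]+43)<15)&(P0[...,2]>108); print("start top z",np.median(P0[m][:,2]))
m=(abs(P[...,0]-497)<15)&(abs(P[...,1]-214)<15)&(P[...,2]>108); print("end top z",np.median(P[m][:,2]),m.sum())
im=cv2.resize(c["frame"][130:250,150:390],(800,400),interpolation=cv2.INTER_CUBIC);cv2.imwrite("pics/end.png",im[:,:,::-1])
```

```text
125 top z 120.9 [497.4 214.4] ((498.1293640136719, 214.84034729003906), (39.16104507446289, 36.80707931518555), 23.476787567138672)
start top z 116.6710246957598
end top z 120.89095987643861 83
```

View pics/end.png

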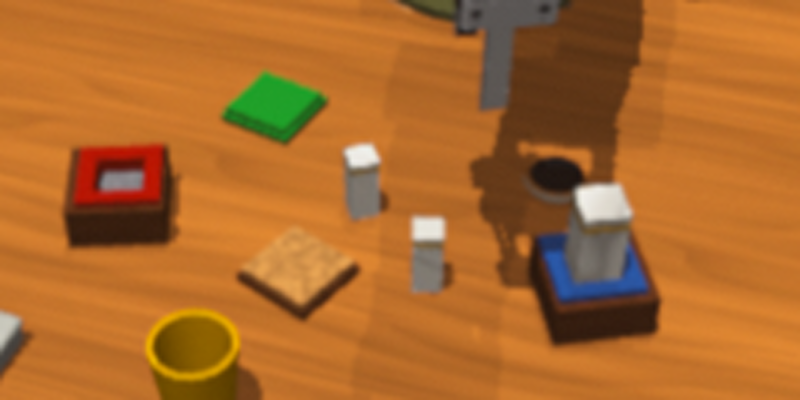

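The blank stands upright in the blue pocket at (600,235), with the rest empty and everything else undisturbed. Its top is at z≈120.2, against 120 expected when fully home.

```bash
python3 -c "
from cell import workorder; print(workorder.sign_off())"
```

```text
the job is handed in; nothing more can be done
None
```

The blank weighed about 173 g (light), so I set it upright in the blue stand, pressed it onto the stop with about 13 N, released it and handed the job in; the sign-off returned no verdict.

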